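# Unlock the sample safe's compartment and hold the key

## Task

The vial with the white cap is locked in one of the safe's two compartments, each with its own lock in front of it: from the key stand take the key whose head has the colour of the ring round that compartment's lock. Push it straight down into that lock, rocking it a little to work it past the sticky pins without forcing it, until its collar rests on the lock plate, then turn it a quarter turn clockwise as far as it goes, so that the lid lifts. The lock springs shut when let go, so finish while still gripping the key and holding it turned, for a colleague to take the vial out; leave the other key, the other lock and everything else as they are.

Things in the scene. Friction and masses are not known exactly. Their poses are not given: they have to be found in the camera images.
- safe: fixed sample safe 176 (x) x 250 (y) x 90 mm high. Origin: centre of its underside; x to its back (away from the robot), y to its left, z up. Grey lock rail in front (x -88 to -22 mm), behind it two clear-walled compartments under barred steel lids. Blue-ringed lock at x -60, y +62 mm: left (y > 0) compartment; red-ringed at x -60, y -62: right. Rings 51 mm across, 3 mm high
- lock_blue (a point): middle of the keyhole in the blue ring, level with the top of its steel plate, 92 mm above the bench; the key enters straight down. Slot 22 mm along the safe's x, 6.6 mm along its y, 2 mm 45-degree bevel round its mouth. Plate 6 mm thick, below it the cylinder's like slot, floor 24 mm down, and two sticky pins in its walls 13 mm down: 10-20 N pushed straight, half that if rocked 0.06 rad to and fro
- lock_red (a point): middle of the keyhole in the red ring, level with the top of its steel plate, 92 mm above the bench; the key enters straight down. Slot 22 mm along the safe's x, 6.6 mm along its y, 2 mm 45-degree bevel round its mouth. Plate 6 mm thick, below it the cylinder's like slot, floor 24 mm down, and two sticky pins in its walls 13 mm down: 10-20 N pushed straight, half that if rocked 0.06 rad to and fro
- cyl_blue (a joint): turn of the cylinder under the blue ring, rad: 0 at rest, grows clockwise seen from above, stop at 1.5. Return spring 0.01 Nm at 0, 0.05 Nm at the stop. The key has some 0.1 rad of play in it. It can turn only with the bit below the plate, and the key is trapped while turned
- cyl_red (a joint): turn of the cylinder under the red ring, rad: 0 at rest, grows clockwise seen from above, stop at 1.5. Return spring 0.01 Nm at 0, 0.05 Nm at the stop. The key has some 0.1 rad of play in it. It can turn only with the bit below the plate, and the key is trapped while turned
- lid_blue (a joint): hinge angle of the barred lid over the left compartment (blue lock), rad: 0 shut; geared to the cylinder, lifts to 0.11 at its stop (front edge, 38 mm behind the lock, rises 12 mm) and falls shut when the key springs back
- lid_red (a joint): hinge angle of the barred lid over the right compartment (red lock), rad: 0 shut; geared to the cylinder, lifts to 0.11 at its stop (front edge, 38 mm behind the lock, rises 12 mm) and falls shut when the key springs back
- key_blue: upright double-bit key, blue plastic head, 40 g. Origin: centre of its lower tip; z up the shank, x along bit and head width. Bit 20 (x) x 4.4 (y) mm, z 0-12 mm, lower edge and ends rounded, radius 2.2; shank 4.6 mm thick; collar 15 mm across, z 21-24; ferrule 9 across, z 36-42; head 28 (x) x 9 (y) mm, z 40-68: grip across its thickness. Same when turned half round. Which key is in which slot varies
- key_red: upright double-bit key, red plastic head, 40 g. Origin: centre of its lower tip; z up the shank, x along bit and head width. Bit 20 (x) x 4.4 (y) mm, z 0-12 mm, lower edge and ends rounded, radius 2.2; shank 4.6 mm thick; collar 15 mm across, z 21-24; ferrule 9 across, z 36-42; head 28 (x) x 9 (y) mm, z 40-68: grip across its thickness. Same when turned half round. Which key is in which slot varies
- key_stand: fixed black key stand, 46 (x) x 120 (y) x 30 mm high, rubber foot 54x128. Origin: centre of its underside, z up. Two slots at y +30 and -30 mm, 7.2 (x) x 23.2 (y) mm, 25 deep; the keys' collars rest on its top, tips 9 mm above the bench, heads' width along the stand's y. Lift a key over 22 mm to clear it
- vial_white: glass vial with white cap, 28 mm across, 56 mm high, upright in one of the compartments: left or right varies. Origin: centre of its underside
- vial_black: glass vial with black cap, 25 mm across, 52 mm high, upright in the other compartment. Origin: centre of its underside
- timer: grey countdown timer, 56x66x17 mm, bystander
- petri_dish: clear petri dish, 60 mm across, 14 mm high, bystander
- forceps: steel forceps, 128 mm long, bystander
- check_weight: steel check weight with a knob, 24 mm across, 38 mm high, bystander
- sample_box: blue box with clear lid, 76x116x40 mm, bystander at the right

How it is judged:
By the outcome, as a careful person would: the job done as asked, in the order asked, and still so for the second after the job is handed in, while the arm keeps its last pose, push and grip.
It also fails if it takes over 56 s, if anything falls off the work surface, if the arm or the gripper's body presses on something with over 40 N, if the wrist force passes 120 N, or if a joint passes its speed limit or range.

## Robot

A 6-joint arm with a two-finger parallel gripper is mounted at the origin on a cart in front of the work surface, level with it; the furniture and walls round the work are solid. World frame = base frame: x ahead of the robot, y to its left, z up, the work surface at z = 0. Lengths are in m, angles in rad, forces in N, time in s.
With the tool pointing down it reaches from about 0.35 to 0.875 m from the base axis. Payload 4.2 kg.
Tool frame: the origin (TCP) lies at the very end of the fingers, on their centre line; the grasp point (between the pads) lies 19 mm behind it; z points along the fingers, y is the line along which they close (so a half turn about z gives the same grasp; the last joint's range is limited). The gripper opens to 87 mm and grips with 3 to 60 N. Pads are 19 mm wide; open, the fingers measure 117 mm over their backs; the gripper's body (75 mm by 190 mm) begins 51 mm behind the grasp point.
Start: joints at [-1.067, 0.385, 0.008, 0, -1.194, -0.259], TCP at [0.151, -0.606, 0.223] pointing down, gripper open.
Joint ranges: [-3.14, 3.14], [-1.21, 2.06], [-1.07, 1.41], [-3.16, 2.05], [-2.99, -0.16], [-3.1, 3.1]. Speed limits (rad/s): [2.79, 2.79, 3.14, 3.14, 3.14, 3.14].

## Interface

Orientations are given as a unit quaternion [w, x, y, z].
In Python, from workcell import robot gives the robot as it stands.
- The arm moves only by the tool step_arm, never from a script. Its arguments are lists of equal length, an entry for each row: "linear": the shift along the world's x, y, z in cm, a list of three; "dr": the turn, a rotation vector about the world's x, y, z in degrees, a list of three. A call has 1 to 5 rows; each row shifts and turns the commanded pose from where the row before left it; what a row does not reach is not made up. A row lasts 1/8 s, in which the tool goes at most 62.5 mm and 10.7 degrees, less where a joint would pass 70% of its speed; a pose out of reach is approached as far as the arm can. A call is refused whole if a number of a shift passes 6.25 or a number of a turn 10.7, either way. A call with a gripper value outside its range is refused whole. "fingers" is the closure in counts, from 0 (fully open) to 255 (shut), set as the call begins (left out, the last holds). The fingers move at their own pace and stop on an object; "grip_force" is the grip in N (left out, the last holds). Time passes only in rows, so rows that do not move let the fingers close. It gives the time, the measured TCP pose, the force, the opening and the grip force at its end, in the units of the state.
- robot.state(): the state, without advancing time (a new reading comes with each control period).
- robot.capture(name): name is "scene" or "top"; returns a dict with "frame" (384x512x3 uint8, red, green, blue), "fx", "fy", "cx", "cy" (pixels), "R" (3x3) and "t" (3): a world point X has camera coordinates R X + t. Camera axes: x right, y down, z forward; pixel columns grow to the right and rows downward; lengths in m; the calibration is good to about 2 mm. A picture is of the moment at which its call begins. There is no depth.
- robot.close_job(): hands the job in; it is judged then, once.
The state is a dict: "t": time; "joints": joint angles; "joint_velocities": joint speeds; "joint_efforts": joint torques, N m; "tool_pos": TCP position; "tcp_rot": TCP orientation; "contact_force": force on the tool from outside, world axes, zero at the start; "torque": the same for the moment, N m; "finger_gap": opening from 0.0 (shut) to 1.0 (fully open); "finger_force": force on a finger pad.
Only numpy, scipy, OpenCV 4.12 (cv2) and the standard library are available. Lean on these libraries where they do the work, as an engineer would, in place of code of your own. Each camera call takes 0.05 s, during which the arm holds its last target. There are 200 camera calls.

## Working session

There is one attempt and no reset: what is moved stays moved. The work goes in short steps, Python scripts to look and compute and a tool call to move; the robot and the scene stay as the last step left them, time stands still between calls to the robot, and variables do not carry over. Pictures are saved under pics/ and viewed, at most 10 in all, crops included, and the job is handed in when it is done.

Besides the shell and the picture viewer there is one more tool, called after "Call:" as name(argument=value, ...), one argument or row to a line, values as JSON. step_arm: Moves the arm, as the interface text tells. Its arguments: {"type":"object","properties":{"linear":{"type":"array"},"dr":{"type":"array"},"fingers":{"type":"number"},"grip_force":{"type":"number"}},"required":["linear","dr"]}

```bash
mkdir -p pics; ls; cat > h.py <<'E'
import numpy as np,cv2,json
from workcell import robot
def cap(n,f):
    c=robot.capture(n); cv2.imwrite(f'pics/{f}.png',cv2.cvtColor(c['frame'],cv2.COLOR_RGB2BGR))
    np.savez(f'pics/{f}.npz',**c); return c
def ray(c,u,v):
    R=np.array(c['R']);t=np.array(c['t']);d=R.T@np.array([(u-c['cx'])/c['fx'],(v-c['cy'])/c['fy'],1]);return -R.T@t,d
def onz(c,u,v,z):
    o,d=ray(c,u,v);return o+d*(z-o[2])/d[2]
def tri(c1,p1,c2,p2):
    o1,d1=ray(c1,*p1);o2,d2=ray(c2,*p2)
    s=np.linalg.lstsq(np.c_[d1,-d2],o2-o1,rcond=None)[0]
    a=o1+s[0]*d1;b=o2+s[1]*d2;return (a+b)/2,np.linalg.norm(a-b)
E
python3 - <<'E'
from h import *
a=cap('scene','s0');b=cap('top','t0')
for c in(a,b): print(c['fx'],c['fy'],c['cx'],c['cy'],np.round(c['R'],3).tolist(),c['t'])
print(robot.state())
E
```

```text
pics
464.44534930445104 464.44534930445104 255.94252116346482 190.30322918147817 [[-0.986, -0.165, -0.015], [-0.131, 0.83, -0.543], [0.102, -0.533, -0.84]] [0.49959291 0.10990958 1.12931808]
421.9203025385307 421.9203025385307 252.81655529947943 180.65590239977448 [[0.036, -0.999, 0.005], [-0.978, -0.037, -0.206], [0.206, 0.002, -0.979]] [0.01058535 0.51420644 1.22169727]
{'t': 0.1, 'joints': array([-1.06742761e+00,  3.85481786e-01,  6.77838262e-03, -4.13750814e-04,
       -1.19404747e+00, -2.58608877e-01]), 'joint_velocities': array([ 0.00104084, -0.00026801,  0.002816  , -0.00075687, -0.00147765,
       -0.00260614]), 'joint_efforts': array([-6.74175462e-04, -3.91689456e+01,  1.87935734e+01,  4.23194960e+00,
        1.34578737e-02, -7.29114254e-05]), 'tool_pos': array([ 0.15133456, -0.60584187,  0.2215771 ]), 'tcp_rot': array([-1.84883341e-04, -1.21998885e-01,  9.92529738e-01,  9.78700535e-04]), 'contact_force': array([-0.35722992, -1.43121835, -0.41034301]), 'torque': array([-0.01035303,  0.00415896,  0.00415299]), 'finger_force': 0.0, 'finger_gap': 0.9994184994671002}
```

View pics/s0.png

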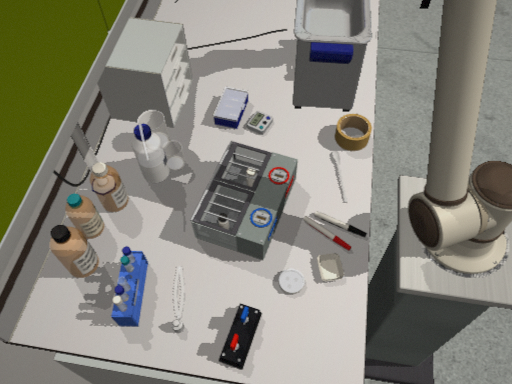

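View pics/t0.png

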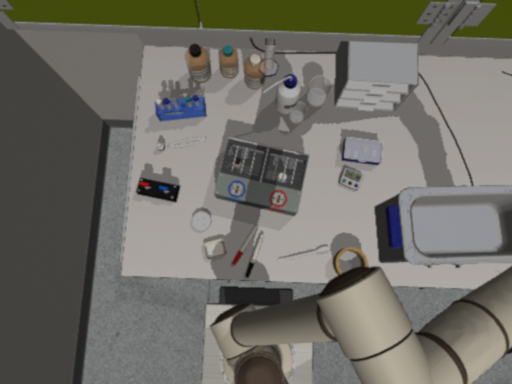

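The scene view shows the safe around (247,198), with the red ring at (279,176) and the blue at (261,217). The key stand is at (240,335). In the top view the safe is at (262,175) and the stand at (158,189). I'll zoom in to find the white vial.

```bash
python3 - <<'E'
from h import *
a=cv2.imread('pics/s0.png');b=cv2.imread('pics/t0.png')
r=lambda im,x,y,w,h:cv2.resize(im[y:y+h,x:x+w],(400,300),interpolation=cv2.INTER_CUBIC)
m=np.vstack([np.hstack([r(a,180,135,140,105),r(b,205,130,112,84)]),np.hstack([r(a,200,295,92,69),r(b,124,160,72,54)])])
cv2.imwrite('pics/m0.png',m)
# blobs
for f in('s0','t0'):
    c=np.load(f'pics/{f}.npz');h=cv2.cvtColor(c['frame'],cv2.COLOR_RGB2HSV);H,S,V=h[...,0].astype(int),h[...,1],h[...,2]
    for n,k in(('red',((H<8)|(H>172))&(S>130)&(V>70)),('blue',(H>100)&(H<125)&(S>130)&(V>70))):
        q=cv2.connectedComponentsWithStats(k.astype(np.uint8))
        for s,ce in zip(q[2][1:],q[3][1:]):
            if s[4]>12: print(f,n,s.tolist(),ce.round(1))
E
```

```text
s0 red [268, 167, 21, 17, 109] [278.4 175.3]
s0 red [286, 176, 8, 19, 34] [289.2 185.1]
s0 red [333, 236, 18, 14, 99] [341.4 242.6]
s0 red [230, 333, 9, 17, 93] [234.1 341. ]
s0 blue [311, 42, 42, 13, 419] [332.   48.1]
s0 blue [236, 110, 8, 18, 32] [239.  118.5]
s0 blue [142, 124, 8, 10, 48] [145.5 128.4]
s0 blue [134, 126, 6, 10, 37] [136.8 130.8]
s0 blue [250, 208, 22, 19, 108] [261.1 217.4]
s0 blue [268, 218, 9, 20, 35] [272.7 226.9]
s0 blue [112, 247, 36, 79, 1269] [131.9 290. ]
s0 blue [115, 284, 9, 11, 63] [119.1 289.3]
s0 blue [241, 306, 8, 16, 84] [244.5 313.3]
t0 red [139, 181, 10, 6, 41] [143.3 183.4]
t0 red [270, 190, 17, 17, 64] [277.9 198.1]
t0 red [268, 207, 15, 5, 20] [274.8 209.3]
t0 red [233, 251, 9, 13, 49] [237.  257.1]
t0 blue [289, 75, 7, 10, 31] [292.9  80.7]
t0 blue [156, 96, 49, 24, 617] [182.2 109.4]
t0 blue [229, 181, 16, 17, 55] [236.7 188.9]
t0 blue [159, 186, 10, 5, 34] [163.  187.7]
t0 blue [229, 199, 13, 3, 14] [235.1 200.1]
t0 blue [389, 206, 13, 42, 390] [395.  226.4]
```

View pics/m0.png

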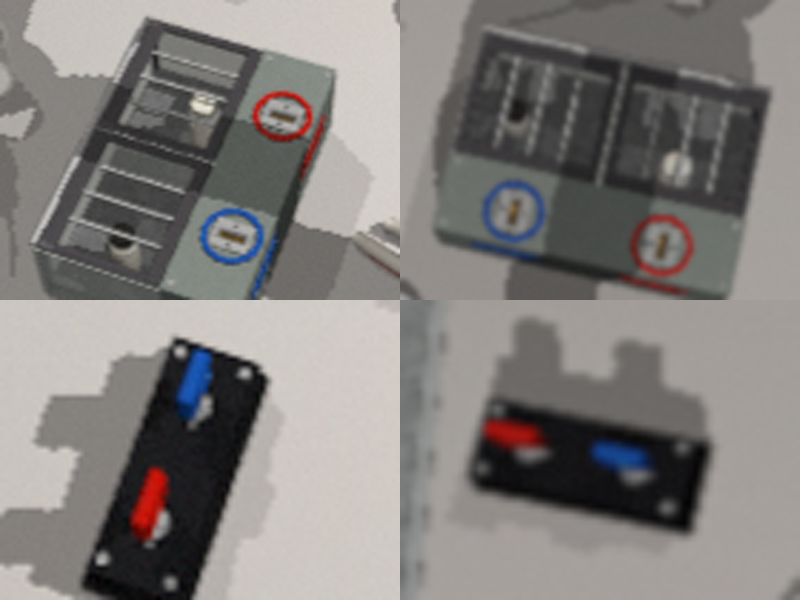

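The white cap sits in the compartment behind the red ring (crop px (202,103) at top left and (675,165) at top right). So I need the red key, at scene (234,341) and top (143,183), and the red lock. Next I'll triangulate both.

```bash
python3 - <<'E'
from h import *
a=np.load('pics/s0.npz');b=np.load('pics/t0.npz')
def m(c,col,box):
    h=cv2.cvtColor(c['frame'],cv2.COLOR_RGB2HSV);H,S,V=h[...,0].astype(int),h[...,1],h[...,2]
    k={'red':((H<8)|(H>172))&(S>100)&(V>60),'blue':(H>100)&(H<125)&(S>100)&(V>60),'brass':(H>8)&(H<28)&(S>60)}[col]
    z=np.zeros(k.shape,np.uint8);x,y,w,hh=box;z[y:y+hh,x:x+w]=k[y:y+hh,x:x+w];return z
def ell(z):
    p=cv2.findNonZero(cv2.morphologyEx(z,cv2.MORPH_CLOSE,np.ones((3,3))));return cv2.fitEllipse(cv2.convexHull(p))[0]
def cen(z):
    M=cv2.moments(z,True);th=.5*np.arctan2(2*M['mu11'],M['mu20']-M['mu02']);return np.array([M['m10']/M['m00'],M['m01']/M['m00']]),np.degrees(th),M['m00']
R={}
for n,ba,bb in(('red',(266,165,25,21),(268,189,20,18)),('blue',(248,206,26,23),(227,179,20,19))):
    pa,pb=ell(m(a,n,ba)),ell(m(b,n,bb));P,e=tri(a,pa,b,pb);R[n]=P;print('ring',n,pa,pb,P.round(4),e.round(4),onz(a,*pa,.0935).round(4),onz(b,*pb,.0935).round(4))
    sa,sb=cen(m(a,'brass',ba)),cen(m(b,'brass',bb))
    if sa[2] and sb[2]:print(' slot',sa,sb,tri(a,sa[0],b,sb[0]),onz(a,*sa[0],.088),onz(b,*sb[0],.088))
d=R['blue']-R['red'];print('safe yaw',np.degrees(np.arctan2(-d[0],d[1])),np.linalg.norm(d))
K={}
for n,ba,bb in(('red',(226,328,18,26),(135,178,18,12)),('blue',(238,300,15,26),(155,182,18,12))):
    ca,cb=cen(m(a,n,ba)),cen(m(b,n,bb));P,e=tri(a,ca[0],b,cb[0]);K[n]=P;print('key',n,ca,cb,P.round(4),e.round(4),onz(a,*ca[0],.077).round(4),onz(b,*cb[0],.077).round(4))
d=K['blue']-K['red'];print('stand y dir',np.degrees(np.arctan2(d[1],d[0])),np.linalg.norm(d))
# stand screws from crop
S=[(180,352),(245,372),(102,558),(170,582)];T=[(496,408),(683,448),(484,467),(667,507)]
sa=[(200+x*92/400,295+(y-300)*69/300) for x,y in S];tb=[(124+(x-400)*72/400,160+(y-300)*54/300) for x,y in T]
qa=np.array([onz(a,*p,.031) for p in sa]);qb=np.array([onz(b,*p,.031) for p in tb])
print(qa.round(4).tolist(),qa.mean(0));print(qb.round(4).tolist(),qb.mean(0))
E
```

```text
ring red (279.6921691894531, 176.5034637451172) (277.7896728515625, 198.37106323242188) [ 0.4554 -0.0451  0.0863] 0.0022 [ 0.4539 -0.0398  0.0935] [ 0.4553 -0.0449  0.0935]
 slot (array([278.54545455, 175.81818182]), np.float64(16.002691604094935), 11.0) (array([277.76923077, 198.38461538]), np.float64(-78.0054679952919), 13.0) (array([ 0.45675822, -0.0452259 ,  0.087719  ]), np.float64(0.0010810884786980213)) [ 0.45727098 -0.04517935  0.088     ] [ 0.45616893 -0.04512134  0.088     ]
ring blue (262.25537109375, 218.7701416015625) (236.39877319335938, 188.80201721191406) [0.4791 0.0769 0.0852] 0.0029 [0.4769 0.0819 0.0935] [0.479  0.0763 0.0935]
 slot (array([260.5  , 217.625]), np.float64(18.774439524261968), 16.0) (array([236.44444444, 188.77777778]), np.float64(-85.26883889592635), 9.0) (array([0.48110953, 0.07634546, 0.08740546]), np.float64(0.0017085042920156534)) [0.48189756 0.07646495 0.088     ] [0.48013768 0.07644228 0.088     ]
safe yaw -10.996110532212226 0.12428986593376537
key red (array([234.01, 341.14]), np.float64(-73.36622832294705), 100.0) (array([143.84, 183.66]), np.float64(13.668724372651077), 50.0) [0.4904 0.3541 0.0653] 0.0015 [0.49   0.3569 0.077 ] [0.4874 0.3511 0.077 ]
key blue (array([244.37634409, 313.33333333]), np.float64(-73.66748862307958), 93.0) (array([163.        , 187.63414634]), np.float64(11.981832546382018), 41.0) [0.4799 0.2955 0.0679] 0.0012 [0.4796 0.2982 0.077 ] [0.4776 0.2936 0.077 ]
stand y dir -100.2079854788471 0.05960353914951943
[[0.4928, 0.2709, 0.031], [0.4591, 0.2758, 0.031], [0.5111, 0.375, 0.031], [0.4773, 0.3806, 0.031]] [0.48508319 0.32558778 0.031     ]
[[0.5092, 0.3724, 0.031], [0.4905, 0.2674, 0.031], [0.4758, 0.376, 0.031], [0.4573, 0.2737, 0.031]] [0.4832007 0.3223541 0.031    ]
```

Call:
step_arm(
  linear=[
    [0,0,6],
    [0,0,6],
    [0,0,6],
    [3,2,0],
    [6,4,0],
  ],
  dr=[
    [0,0,0],
    [0,0,0],
    [0,0,0],
    [0,0,0],
    [0,0,0],
  ],
)

```text
t: 0.72
tool_pos: [0.2335, -0.5517, 0.4023]
tcp_rot: [0.0, -0.12, 0.993, 0.0]
contact_force: [1.2, -0.0, -1.1]
finger_gap: 0.999
finger_force: 0.0
```

Call:
step_arm(
  linear=[
    [6,5,0],
    [6,6,0],
    [6,6,0],
    [5,6,0],
    [4,6,0],
  ],
  dr=[
    [0,0,0],
    [0,0,0],
    [0,0,0],
    [0,0,0],
    [0,0,0],
  ],
)

```text
t: 1.35
tool_pos: [0.4457, -0.3214, 0.4017]
tcp_rot: [-0.001, -0.122, 0.993, 0.0]
contact_force: [0.6, -0.0, -0.4]
finger_gap: 1.003
finger_force: 0.0
```

```bash
python3 - <<'E'
from h import *
s=robot.state();print(s['t'],np.degrees(s['joints']).round(1),s['tool_pos'],s['tcp_rot'].round(4),s['contact_force'])
E
```

```text
1.35 [-18.9  10.7   9.6  -0.  -89.1 -57.1] [ 0.44568499 -0.32138836  0.40171722] [-5.000e-04 -1.221e-01  9.925e-01  4.000e-04] [ 0.62444115 -0.00131314 -0.37990093]
```

Call:
step_arm(
  linear=[
    [0,6,0],
    [0,6,0],
    [0,6,0],
    [0,6,0],
    [0,6,0],
  ],
  dr=[
    [0,0,6],
    [0,0,6],
    [0,0,6],
    [0,0,6],
    [0,0,6],
  ],
)

```text
t: 1.98
tool_pos: [0.4439, -0.0214, 0.4023]
tcp_rot: [-0.0, -0.376, 0.926, 0.0]
contact_force: [0.6, 0.4, -1.0]
finger_gap: 1.001
finger_force: 0.0
```

Call:
step_arm(
  linear=[
    [0,6,0],
    [0,6,0],
    [1,6,0],
    [1,6,0],
    [1,6,-3],
  ],
  dr=[
    [0,0,6],
    [0,0,6],
    [0,0,6],
    [0,0,6],
    [0,0,6],
  ],
)

```text
t: 2.6
tool_pos: [0.4744, 0.2747, 0.3763]
tcp_rot: [0.002, -0.604, 0.797, 0.0]
contact_force: [0.8, 0.5, -0.8]
finger_gap: 0.999
finger_force: 0.0
```

Call:
step_arm(
  linear=[
    [1.5,6,-5],
    [0,1.5,-5],
    [0,0,-5],
    [0,0,-4],
    [0,0,0],
  ],
  dr=[
    [0,0,6],
    [0,0,0],
    [0,0,0],
    [0,0,0],
    [0,0,0],
  ],
  fingers=120,
)

```text
t: 3.22
tool_pos: [0.4838, 0.3326, 0.1919]
tcp_rot: [-0.004, -0.643, 0.766, -0.0]
contact_force: [-0.7, 0.1, -0.2]
finger_gap: 0.566
finger_force: 0.0
```

```bash
cat >> h.py <<'E'
def yaw(s):
    from scipy.spatial.transform import Rotation as Ro
    w,x,y,z=s['tcp_rot'];M=Ro.from_quat([x,y,z,w]).as_matrix();return np.degrees(np.arctan2(M[1,1],M[0,1]))%360,M[:,2].round(4)
E
python3 - <<'E'
from h import *
s=robot.state();print(s['t'],np.degrees(s['joints']).round(1),s['tool_pos'],yaw(s),s['contact_force'],s['torque'],s['finger_gap'])
a=cap('scene','s1');b=cap('top','t1')
r=lambda im,x,y,w,h:cv2.resize(im[y:y+h,x:x+w],(400,300),interpolation=cv2.INTER_CUBIC)
cv2.imwrite('pics/m1.png',np.hstack([r(cv2.imread('pics/s1.png'),180,260,140,105),r(cv2.imread('pics/t1.png'),100,140,120,90)]))
E
```

```text
3.225 [ 50.3  20.   -7.3  -0.  -63.3 -60.2] [0.48381535 0.33255936 0.19191099] (np.float64(170.01110983184344), array([-0.0063, -0.0063, -1.    ])) [-0.72095976  0.12894227 -0.18738255] [ 0.0599562   0.06918583 -0.01290348] 0.5664366025031098
```

View pics/m1.png

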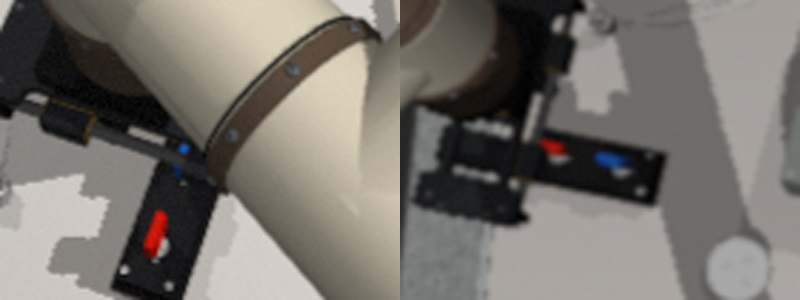

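The red key's head is visible at left crop (155,233), under and beside the gripper. The arm stopped about 2 cm short in y. I'll centre it, then descend.

Call:
step_arm(
  linear=[
    [0.6,2.1,0],
    [0,0,-4],
    [0,0,-3],
    [0,0,0],
    [0,0,0],
  ],
  dr=[
    [0,0,0],
    [0,0,0],
    [0,0,0],
    [0,0,0],
    [0,0,0],
  ],
)

```text
t: 3.95
tool_pos: [0.493, 0.3564, 0.1285]
tcp_rot: [0.003, -0.643, 0.766, 0.0]
contact_force: [-0.1, -0.4, -0.0]
finger_gap: 0.531
finger_force: 0.0
```

```bash
python3 - <<'E'
from h import *
s=robot.state();print(s['t'],s['tool_pos'],yaw(s),s['contact_force'],s['torque'],s['finger_gap'])
a=cap('scene','s2');b=cap('top','t2')
r=lambda im,x,y,w,h:cv2.resize(im[y:y+h,x:x+w],(400,300),interpolation=cv2.INTER_CUBIC)
cv2.imwrite('pics/m2.png',np.hstack([r(cv2.imread('pics/s2.png'),190,280,100,75),r(cv2.imread('pics/t2.png'),110,150,80,60)]))
E
```

```text
3.95 [0.49302248 0.35641785 0.12848855] (np.float64(170.05853300734947), array([ 0.0038,  0.0032, -1.    ])) [-0.06277806 -0.40658263 -0.0290321 ] [0.05305864 0.07297853 0.02979966] 0.5310712449770579
```

View pics/m2.png

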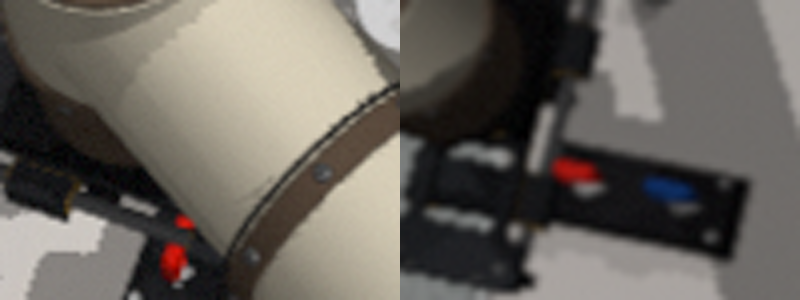

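The key's head is still upright. The fingers are above it and about 46 mm apart. I'll descend the last stretch.

Call:
step_arm(
  linear=[
    [-0.3,-0.25,0],
    [0,0,-3],
    [0,0,-3],
    [0,0,-2.1],
    [0,0,0],
  ],
  dr=[
    [0,0,0],
    [0,0,0],
    [0,0,0],
    [0,0,0],
    [0,0,0],
  ],
)

```text
t: 4.68
tool_pos: [0.4878, 0.3518, 0.0435]
tcp_rot: [-0.002, -0.643, 0.766, -0.0]
contact_force: [0.4, -0.1, 0.1]
finger_gap: 0.528
finger_force: 0.0
```

Call:
step_arm(
  linear=[
    [0,0,0],
    [0,0,0],
    [0,0,0],
  ],
  dr=[
    [0,0,0],
    [0,0,0],
    [0,0,0],
  ],
)

```text
t: 5.05
tool_pos: [0.4889, 0.3531, 0.0456]
tcp_rot: [0.001, -0.643, 0.766, 0.0]
contact_force: [-0.4, -0.0, 0.4]
finger_gap: 0.533
finger_force: 0.0
```

```bash
python3 - <<'E'
from h import *
s=robot.state();print(s['t'],s['tool_pos'],yaw(s),s['contact_force'],s['torque'],s['finger_gap'])
E
```

```text
5.05 [0.48890175 0.35306106 0.04557733] (np.float64(170.02861132303437), array([ 0.0011,  0.0013, -1.    ])) [-0.37179433 -0.02893727  0.39737792] [-0.00548947  0.0880714   0.0132205 ] 0.5330176162675576
```

Call:
step_arm(
  linear=[
    [0,0,0],
    [0,0,0],
    [0,0,0],
    [0,0,0],
    [0,0,0],
  ],
  dr=[
    [0,0,0],
    [0,0,0],
    [0,0,0],
    [0,0,0],
    [0,0,0],
  ],
  fingers=255,
  grip_force=8,
)

```text
t: 5.68
tool_pos: [0.4889, 0.3527, 0.0446]
tcp_rot: [0.0, -0.643, 0.766, -0.0]
contact_force: [2.3, -0.3, -1.5]
finger_gap: 0.105
finger_force: 8.0
```

Call:
step_arm(
  linear=[
    [0,0,0],
    [0,0,0],
    [0,0,0],
  ],
  dr=[
    [0,0,0],
    [0,0,0],
    [0,0,0],
  ],
)

```text
t: 6.05
tool_pos: [0.4889, 0.3527, 0.0446]
tcp_rot: [0.0, -0.643, 0.766, -0.0]
contact_force: [2.3, -0.2, -1.5]
finger_gap: 0.102
finger_force: 8.0
```

Call:
step_arm(
  linear=[
    [0,0,0],
    [0,0,1],
    [0,0,2],
    [0,0,3],
    [0,0,4],
  ],
  dr=[
    [0,0,0],
    [0,0,0],
    [0,0,0],
    [0,0,0],
    [0,0,0],
  ],
  grip_force=40,
)

```text
t: 6.68
tool_pos: [0.4871, 0.352, 0.1446]
tcp_rot: [-0.002, -0.643, 0.766, 0.0]
contact_force: [0.5, 0.2, -0.4]
finger_gap: 0.098
finger_force: 40.0
```

Call:
step_arm(
  linear=[
    [0,0,4],
    [0,-2,2],
    [0,-4,0],
    [0,-4,0],
    [0,-4,0],
  ],
  dr=[
    [0,0,0],
    [0,0,8.9],
    [0,0,8.9],
    [0,0,8.9],
    [0,0,8.9],
  ],
)

```text
t: 7.3
tool_pos: [0.4874, 0.2115, 0.2047]
tcp_rot: [0.0, 0.848, -0.53, -0.001]
contact_force: [0.9, -0.1, 0.1]
finger_gap: 0.103
finger_force: 40.0
```

Call:
step_arm(
  linear=[
    [0,-4,0],
    [0,-4,0],
    [-1,-4,0],
    [-1,-4,0],
    [-1.2,-4,0],
  ],
  dr=[
    [0,0,8.9],
    [0,0,8.9],
    [0,0,8.9],
    [0,0,8.9],
    [0,0,8.9],
  ],
)

```text
t: 7.92
tool_pos: [0.4552, 0.0118, 0.2047]
tcp_rot: [-0.0, 0.985, -0.17, -0.001]
contact_force: [0.1, 0.6, -0.0]
finger_gap: 0.099
finger_force: 40.0
```

Call:
step_arm(
  linear=[
    [0,-3,0],
    [0,-2,0],
    [0,0,0],
    [0,0,0],
    [0,0,0],
  ],
  dr=[
    [0,0,8.9],
    [0,0,0],
    [0,0,0],
    [0,0,0],
    [0,0,0],
  ],
)

```text
t: 8.55
tool_pos: [0.4565, -0.0366, 0.2046]
tcp_rot: [-0.0, 0.995, -0.095, -0.0]
contact_force: [-0.9, 0.6, -0.4]
finger_gap: 0.103
finger_force: 40.0
```

```bash
python3 - <<'E'
from h import *
s=robot.state();print(s['t'],np.degrees(s['joints']).round(1),s['tool_pos'],yaw(s),s['contact_force'],s['torque'],s['finger_gap'],s['finger_force'])
a=cap('scene','s3');b=cap('top','t3')
r=lambda im,x,y,w,h:cv2.resize(im[y:y+h,x:x+w],(400,300),interpolation=cv2.INTER_CUBIC)
cv2.imwrite('pics/m3.png',np.hstack([r(cv2.imread('pics/s3.png'),220,120,120,90),r(cv2.imread('pics/t3.png'),220,140,120,90)]))
E
```

```text
8.55 [ 15.8   6.5 -23.5  -0.  -60.   63.3] [ 0.45649485 -0.03659273  0.20463774] (np.float64(259.0809679741061), array([-2.e-04,  2.e-04, -1.e+00])) [-0.90091638  0.58566163 -0.35651917] [-0.08084738  0.12502733  0.0076627 ] 0.10270937441994485 39.99931101221591
```

View pics/m3.png

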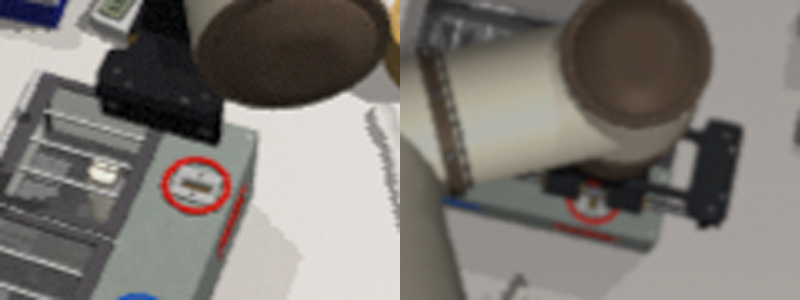

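Call:
step_arm(
  linear=[
    [0.1,-0.9,0],
    [0,0,-3],
    [0,0,-3],
    [0,0,0],
    [0,0,0],
  ],
  dr=[
    [0,0,0],
    [0,0,0],
    [0,0,0],
    [0,0,0],
    [0,0,0],
  ],
)

```text
t: 9.28
tool_pos: [0.4585, -0.0464, 0.1456]
tcp_rot: [0.0, 0.995, -0.095, 0.001]
contact_force: [0.4, -0.2, 0.3]
finger_gap: 0.099
finger_force: 40.0
```

```bash
python3 - <<'E'
from h import *
s=robot.state();print(s['t'],s['tool_pos'],yaw(s),s['contact_force'],s['torque'],s['finger_gap'])
a=cap('scene','s4');b=cap('top','t4')
r=lambda im,x,y,w,h:cv2.resize(im[y:y+h,x:x+w],(400,300),interpolation=cv2.INTER_CUBIC)
cv2.imwrite('pics/m4.png',np.hstack([r(cv2.imread('pics/s4.png'),240,140,72,54),r(cv2.imread('pics/t4.png'),240,165,72,54)]))
for c in(a,b):
  for P in([.4577,-.0452,.109],[.4565,-.045,.092]):
    q=c['R']@np.array(P)+c['t'];print(c['fx']*q[0]/q[2]+c['cx'],c['fy']*q[1]/q[2]+c['cy'])
E
```

```text
9.275 [ 0.45853827 -0.04640522  0.14562752] (np.float64(259.048387436014), array([ 1.7e-03, -2.0e-04, -1.0e+00])) [ 0.36739807 -0.15323622  0.27947237] [-0.02591165  0.09596377  0.01984376] 0.09889696723858828
278.5981519743744 170.78150655828262
278.8944787685699 174.97746446974944
278.27197157743205 196.65214287936737
277.81712870078894 198.04391518175217
```

View pics/m4.png

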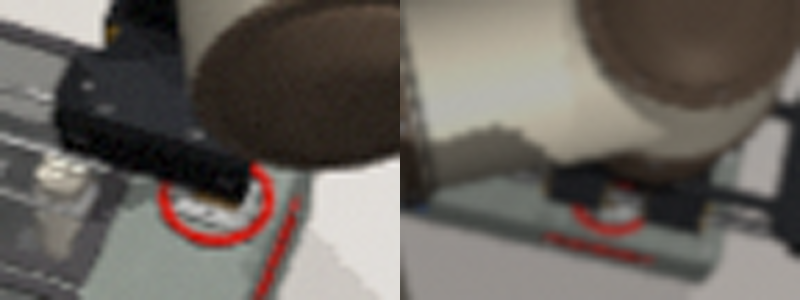

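The key is hidden behind the gripper in both views, but the ring lies right under the fingers at left crop (215,200) and right crop (612,215). I'll go by the measured offset and descend while watching the force.

Call:
step_arm(
  linear=[
    [-0.1,0.1,0],
    [0,0,-0.7],
    [0,0,-0.7],
    [0,0,0],
    [0,0,0],
  ],
  dr=[
    [0,0,0],
    [0,0,0],
    [0,0,0],
    [0,0,0],
    [0,0,0],
  ],
)

```text
t: 10.0
tool_pos: [0.4566, -0.0453, 0.1305]
tcp_rot: [0.0, 0.995, -0.096, -0.0]
contact_force: [0.6, -0.1, -0.5]
finger_gap: 0.097
finger_force: 40.0
```

Call:
step_arm(
  linear=[
    [0,0,-0.2],
    [0,0,-0.2],
    [0,0,0],
    [0,0,0],
    [0,0,0],
  ],
  dr=[
    [0,0,0],
    [0,0,0],
    [0,0,0],
    [0,0,0],
    [0,0,0],
  ],
)

```text
t: 10.62
tool_pos: [0.4568, -0.0453, 0.1268]
tcp_rot: [-0.0, 0.995, -0.096, 0.0]
contact_force: [1.2, 0.6, 1.1]
finger_gap: 0.095
finger_force: 40.0
```

Call:
step_arm(
  linear=[
    [0.05,0,-0.1],
    [0,0,-0.1],
    [0,0,0],
    [0,0,0],
  ],
  dr=[
    [0,0,0],
    [0,0,0],
    [0,0,0],
    [0,0,0],
  ],
)

```text
t: 11.12
tool_pos: [0.4587, -0.045, 0.1251]
tcp_rot: [-0.0, 0.995, -0.095, 0.002]
contact_force: [4.6, -0.3, 1.5]
finger_gap: 0.099
finger_force: 40.0
```

Call:
step_arm(
  linear=[
    [0,0,-0.1],
    [0,0,-0.1],
    [0,0,0],
    [0,0,0],
  ],
  dr=[
    [0,0,0],
    [0,0,0],
    [0,0,0],
    [0,0,0],
  ],
)

```text
t: 11.62
tool_pos: [0.4592, -0.0451, 0.124]
tcp_rot: [-0.0, 0.995, -0.095, 0.002]
contact_force: [4.2, -1.9, 6.2]
finger_gap: 0.1
finger_force: 40.0
```

Call:
step_arm(
  linear=[
    [0.15,-0.05,0],
    [0,0,0],
    [0,0,0],
  ],
  dr=[
    [0,0,0],
    [0,0,0],
    [0,0,0],
  ],
)

```text
t: 12.0
tool_pos: [0.4599, -0.0453, 0.1234]
tcp_rot: [-0.001, 0.995, -0.095, 0.001]
contact_force: [3.9, 2.0, 4.7]
finger_gap: 0.098
finger_force: 40.0
```

Call:
step_arm(
  linear=[
    [0,0,-0.1],
    [0,0,-0.1],
    [0,0,0],
    [0,0,0],
  ],
  dr=[
    [0,0,0],
    [0,0,0],
    [0,0,0],
    [0,0,0],
  ],
)

```text
t: 12.5
tool_pos: [0.4602, -0.0452, 0.1211]
tcp_rot: [-0.001, 0.995, -0.095, 0.002]
contact_force: [5.9, 2.1, 2.9]
finger_gap: 0.102
finger_force: 40.0
```

```bash
python3 - <<'E'
from h import *
s=robot.state();print(s['t'],s['tool_pos'],yaw(s),s['contact_force'],s['torque'],s['finger_gap'])
E
```

```text
12.5 [ 0.46017434 -0.04518481  0.1210518 ] (np.float64(259.0456341344915), array([ 0.0037,  0.001 , -1.    ])) [5.88056987 2.12923998 2.87089662] [ 0.76816916 -1.47802853  0.02429912] 0.10172227720420315
```

Call:
step_arm(
  linear=[
    [0.15,0.05,0],
    [0,0,-0.1],
    [0,0,-0.1],
    [0,0,0],
    [0,0,0],
  ],
  dr=[
    [0,0,0],
    [0,0,0],
    [0,0,0],
    [0,0,0],
    [0,0,0],
  ],
)

```text
t: 13.12
tool_pos: [0.4604, -0.0451, 0.1185]
tcp_rot: [-0.0, 0.995, -0.096, 0.0]
contact_force: [5.2, 3.0, 1.7]
finger_gap: 0.099
finger_force: 40.0
```

Call:
step_arm(
  linear=[
    [0,0,-0.1],
    [0,0,-0.1],
    [0,0,0],
    [0,0,0],
  ],
  dr=[
    [0,0,0],
    [0,0,0],
    [0,0,0],
    [0,0,0],
  ],
)

```text
t: 13.62
tool_pos: [0.4605, -0.0451, 0.1166]
tcp_rot: [-0.0, 0.995, -0.096, 0.0]
contact_force: [3.7, 2.4, 3.5]
finger_gap: 0.099
finger_force: 40.0
```

```bash
python3 - <<'E'
from h import *
s=robot.state();print(s['t'],s['tool_pos'],yaw(s),s['contact_force'],s['torque'],s['finger_gap'])
E
```

```text
13.625 [ 0.46049979 -0.04512864  0.11664424] (np.float64(259.0276995341431), array([ 1.e-03,  3.e-04, -1.e+00])) [3.68792243 2.38335125 3.53671458] [ 0.74439607 -1.40475695 -0.07410819] 0.09883499484317047
```

Call:
step_arm(
  linear=[
    [0.1,0.07,0],
    [0,0,-0.1],
    [0,0,-0.1],
    [0,0,-0.1],
    [0,0,-0.1],
  ],
  dr=[
    [0,0,3.5],
    [0,0,-7],
    [0,0,7],
    [0,0,-7],
    [0,0,7],
  ],
)

```text
t: 14.25
tool_pos: [0.4611, -0.0447, 0.1136]
tcp_rot: [0.0, 0.998, -0.064, 0.0]
contact_force: [0.6, 5.6, 14.2]
finger_gap: 0.1
finger_force: 40.0
```

Call:
step_arm(
  linear=[
    [0,0,-0.1],
    [0,0,-0.1],
    [0,0,0],
    [0,0,0],
  ],
  dr=[
    [0,0,-7],
    [0,0,7],
    [0,0,-7],
    [0,0,7],
  ],
)

```text
t: 14.75
tool_pos: [0.4607, -0.0445, 0.1102]
tcp_rot: [-0.0, 0.998, -0.064, -0.0]
contact_force: [4.5, 3.9, 0.9]
finger_gap: 0.102
finger_force: 40.0
```

```bash
python3 - <<'E'
from h import *
s=robot.state();print(s['t'],s['tool_pos'],yaw(s),s['contact_force'],s['torque'],s['finger_gap'])
E
```

```text
14.75 [ 0.46074581 -0.04450476  0.1101671 ] (np.float64(262.6175979693794), array([-5.e-04,  5.e-04, -1.e+00])) [4.46849951 3.93877886 0.92878405] [ 1.15894668 -1.18835041 -0.16630366] 0.10212109355685606
```

Call:
step_arm(
  linear=[
    [0.05,0.1,-0.1],
    [0,0,-0.1],
    [0,0,-0.1],
    [0,0,0],
    [0,0,0],
  ],
  dr=[
    [0,0,-3.5],
    [0,0,3],
    [0,0,-3],
    [0,0,0],
    [0,0,0],
  ],
)

```text
t: 15.38
tool_pos: [0.4608, -0.0441, 0.1071]
tcp_rot: [0.001, 0.995, -0.095, -0.001]
contact_force: [3.9, -2.5, 1.2]
finger_gap: 0.1
finger_force: 40.0
```

```bash
python3 - <<'E'
from h import *
s=robot.state();print(s['t'],s['tool_pos'],yaw(s),s['contact_force'],s['torque'],s['finger_gap'])
E
```

```text
15.375 [ 0.46079889 -0.04414061  0.10714891] (np.float64(259.05283975437516), array([-2.e-03, -8.e-04, -1.e+00])) [ 3.86518745 -2.49230817  1.20338767] [-0.74841168 -1.11762629 -0.03057166] 0.10015911569604191
```

Not seated yet, since the z force is only 1 N. I'll push on gently.

Call:
step_arm(
  linear=[
    [0.05,-0.05,-0.1],
    [0,0,-0.1],
    [0,0,0],
    [0,0,0],
  ],
  dr=[
    [0,0,0],
    [0,0,0],
    [0,0,0],
    [0,0,0],
  ],
)

```text
t: 15.88
tool_pos: [0.461, -0.0443, 0.1061]
tcp_rot: [0.0, 0.995, -0.095, -0.001]
contact_force: [0.5, -0.4, 8.5]
finger_gap: 0.099
finger_force: 40.0
```

Call:
step_arm(
  linear=[
    [0,0,-0.1],
    [0,0,-0.05],
    [0,0,0],
    [0,0,0],
  ],
  dr=[
    [0,0,2],
    [0,0,-2],
    [0,0,0],
    [0,0,0],
  ],
)

```text
t: 16.38
tool_pos: [0.4613, -0.0443, 0.106]
tcp_rot: [0.001, 0.995, -0.095, -0.001]
contact_force: [-2.6, 0.8, 16.9]
finger_gap: 0.097
finger_force: 40.0
```

```bash
python3 - <<'E'
from h import *
s=robot.state();print(s['t'],s['tool_pos'],yaw(s),s['contact_force'],s['torque'],s['finger_gap'])
E
```

```text
16.375 [ 0.46134156 -0.04432531  0.10595523] (np.float64(259.0969683510353), array([-0.0016, -0.001 , -1.    ])) [-2.6274388   0.78178584 16.86119269] [ 0.2048646   1.13944508 -0.01050796] 0.09657912181367656
```

Seated: z stopped at 0.106 and the force rose to 17 N. I'll ease the push and turn clockwise, watching the side force.

Call:
step_arm(
  linear=[
    [-0.05,0,0.1],
    [0,0,0],
    [0,0,0],
    [0,0,0],
    [0,0,0],
  ],
  dr=[
    [0,0,-5],
    [0,0,-8],
    [0,0,-8],
    [0,0,-8],
    [0,0,0],
  ],
)

```text
t: 17.0
tool_pos: [0.4605, -0.045, 0.1061]
tcp_rot: [0.001, 0.94, -0.342, -0.001]
contact_force: [-0.1, -2.4, 12.1]
finger_gap: 0.104
finger_force: 40.0
```

```bash
python3 - <<'E'
from h import *
s=robot.state();print(s['t'],s['tool_pos'],yaw(s),s['contact_force'],s['torque'],s['finger_gap'])
E
```

```text
17.0 [ 0.46051178 -0.04503308  0.10609591] (np.float64(230.0399738223088), array([-0.0026, -0.0019, -1.    ])) [-0.09942123 -2.4298395  12.12062316] [-0.93915502  0.38891116 -0.03782637] 0.10410246239067128
```

Call:
step_arm(
  linear=[
    [0,-0.05,0.05],
    [0,-0.05,0],
    [0,-0.05,0],
    [0,0,0],
    [0,0,0],
  ],
  dr=[
    [0,0,-8],
    [0,0,-8],
    [0,0,-8],
    [0,0,-6],
    [0,0,0],
  ],
)

```text
t: 17.62
tool_pos: [0.4593, -0.0461, 0.1061]
tcp_rot: [0.002, 0.819, -0.573, -0.002]
contact_force: [-2.4, -0.9, 12.2]
finger_gap: 0.1
finger_force: 40.0
```

```bash
python3 - <<'E'
from h import *
s=robot.state();print(s['t'],s['tool_pos'],yaw(s),s['contact_force'],s['torque'],s['finger_gap'])
E
```

```text
17.625 [ 0.45926055 -0.04612699  0.10610657] (np.float64(200.01798743412579), array([-0.0052, -0.0012, -1.    ])) [-2.40212255 -0.90676205 12.21896322] [0.04574392 1.04106969 0.027277  ] 0.10012565878033995
```

Call:
step_arm(
  linear=[
    [-0.1,0,0.05],
    [-0.05,-0.05,0],
    [-0.05,0,0],
    [0,0,0],
    [0,0,0],
  ],
  dr=[
    [0,0,-8],
    [0,0,-8],
    [0,0,-8],
    [0,0,-4],
    [0,0,0],
  ],
)

```text
t: 18.25
tool_pos: [0.4575, -0.0462, 0.1062]
tcp_rot: [-0.002, -0.656, 0.755, 0.001]
contact_force: [-2.2, 0.2, 7.2]
finger_gap: 0.099
finger_force: 40.0
```

```bash
python3 - <<'E'
from h import *
s=robot.state();print(s['t'],s['tool_pos'],yaw(s),s['contact_force'],s['torque'],s['finger_gap'])
E
```

```text
18.25 [ 0.45748296 -0.04623776  0.10617329] (np.float64(172.0159460025962), array([-4.5e-03, -4.0e-04, -1.0e+00])) [-2.16223801  0.18851958  7.24356861] [0.47568562 0.54625161 0.10328528] 0.09880449412003565
```

Call:
step_arm(
  linear=[
    [-0.05,0,0],
    [0,0,0],
    [0,0,0],
  ],
  dr=[
    [0,0,-3],
    [0,0,-2],
    [0,0,0],
  ],
)

```text
t: 18.62
tool_pos: [0.4572, -0.0461, 0.1062]
tcp_rot: [-0.002, -0.623, 0.782, 0.001]
contact_force: [-1.1, 1.7, 7.7]
finger_gap: 0.096
finger_force: 40.0
```

```bash
python3 - <<'E'
from h import *
s=robot.state();print(s['t'],s['tool_pos'],yaw(s),s['contact_force'],s['torque'],s['finger_gap'])
E
```

```text
18.625 [ 0.45716972 -0.0461499   0.10617357] (np.float64(167.0291600729922), array([-4.1e-03, -2.0e-04, -1.0e+00])) [-1.05294123  1.7292348   7.67185335] [0.57805525 0.45891029 0.08940514] 0.09562426534172015
```

Call:
step_arm(
  linear=[
    [-0.05,0,0],
    [0,0,0],
    [0,0,0],
  ],
  dr=[
    [0,0,-2],
    [0,0,-1],
    [0,0,0],
  ],
)

```text
t: 19.0
tool_pos: [0.4569, -0.0461, 0.1062]
tcp_rot: [-0.001, -0.602, 0.798, 0.001]
contact_force: [-0.6, 0.2, 6.4]
finger_gap: 0.1
finger_force: 40.0
```

```bash
python3 - <<'E'
from h import *
s=robot.state();print(s['t'],s['tool_pos'],yaw(s),s['contact_force'],s['torque'],s['finger_gap'])
a=cap('scene','s5');b=cap('top','t5')
r=lambda im,x,y,w,h:cv2.resize(im[y:y+h,x:x+w],(400,300),interpolation=cv2.INTER_CUBIC)
cv2.imwrite('pics/m5.png',np.hstack([r(cv2.imread('pics/s0.png'),200,135,112,84),r(cv2.imread('pics/s5.png'),200,135,112,84)]))
E
```

```text
19.0 [ 0.45693916 -0.04609838  0.10617867] (np.float64(164.05967759357088), array([-3.5e-03, -2.0e-04, -1.0e+00])) [-0.55525368  0.16888875  6.36503265] [0.56627612 0.34866533 0.15698544] 0.0996537311877068
```

View pics/m5.png

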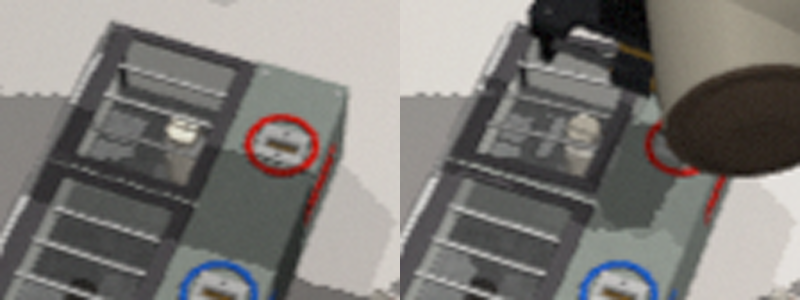

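The right-hand lid has lifted: in the right picture its front edge and bars have moved up relative to the left lid, near (600,200), and the white vial at (583,130) is undisturbed. I'll turn slightly more to confirm it is at the stop.

Call:
step_arm(
  linear=[
    [0,0,0],
    [0,0,0],
    [0,0,0],
  ],
  dr=[
    [0,0,-2],
    [0,0,-1],
    [0,0,0],
  ],
)

```text
t: 19.48
tool_pos: [0.4568, -0.046, 0.1062]
tcp_rot: [-0.002, -0.582, 0.813, 0.001]
contact_force: [-1.0, 2.3, 8.1]
finger_gap: 0.1
finger_force: 40.0
```

```bash
python3 - <<'E'
from h import *
for i in range(3):
  c=cap('scene',f's6{i}');s=robot.state();print(s['t'],s['tool_pos'],yaw(s),s['contact_force'],s['torque'],s['finger_gap'])
# lid motion: compare right-lid patch shift between s5 and now
g=lambda f:cv2.cvtColor(cv2.imread(f'pics/{f}.png'),cv2.COLOR_BGR2GRAY).astype(np.float32)
for f0,f1 in(('s0','s5'),('s5','s62')):
  print(cv2.phaseCorrelate(g(f0)[165:200,215:262],g(f1)[165:200,215:262]))
E
```

```text
19.525 [ 0.4567825  -0.04604457  0.10614387] (np.float64(161.14217979511056), array([-3.9e-03, -4.0e-04, -1.0e+00])) [-0.45829533  2.73766787  7.38691328] [0.71064694 0.37701402 0.45426939] 0.09517247082926601
19.575 [ 0.45682174 -0.04603636  0.10617546] (np.float64(161.1434492348086), array([-3.9e-03, -4.0e-04, -1.0e+00])) [-1.74130755  1.11852451  6.19823682] [0.7891702  0.39714915 0.49095512] 0.0999413964474339
19.625 [ 0.45682301 -0.04601299  0.10616433] (np.float64(161.145326635992), array([-3.9e-03, -3.0e-04, -1.0e+00])) [-0.9362474   1.1304279   6.96162041] [0.76402322 0.46286806 0.47113536] 0.10033441520534614
((-0.18970215073851193, -0.4172225516390391), 0.6208090644191813)
((-0.06699837688490362, -0.10574012165896107), 0.9702341065362647)
```

The torque rose from 0.16 to 0.47 Nm over 3°, so it is hard on the stop. I'll ease it by 1° so it is held without forcing, then hand in.

Call:
step_arm(
  linear=[
    [0,0,0],
    [0,0,0],
    [0,0,0],
    [0,0,0],
  ],
  dr=[
    [0,0,1],
    [0,0,0],
    [0,0,0],
    [0,0,0],
  ],
)

```text
t: 20.12
tool_pos: [0.4569, -0.0461, 0.1062]
tcp_rot: [-0.002, -0.589, 0.808, 0.001]
contact_force: [0.1, 1.7, 6.4]
finger_gap: 0.101
finger_force: 40.0
```

```bash
python3 - <<'E'
from h import *
s=robot.state();print(s['t'],yaw(s),s['contact_force'],s['torque'],s['finger_gap'])
if s['torque'][2]>.15: print(robot.close_job())
E
```

```text
20.125 (np.float64(162.11747543282286), array([-3.8e-03, -3.0e-04, -1.0e+00])) [0.14893623 1.68328002 6.4220586 ] [0.65566005 0.36346343 0.35119303] 0.10055131395231864
the job is handed in; nothing more can be done
None
```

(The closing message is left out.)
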